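Sift the nutmegs from the dried limes and set the sieve to air

TASK

Pick up the bar sieve by its arched wooden handle, hold it close over the wide steel bowl and, keeping it nearly level, shake it side to side until all four nutmegs have dropped into the bowl and only the three dried limes are left in it. Then lower the sieve, limes still in it, into the sloping bamboo drying frame so that it lies flat and fully home in the pocket, and let go; do not drop the sieve, push the bowl away or disturb the other kitchen things.

Things in the scene. Friction and masses are not known exactly. Their poses are not given: they have to be found in the camera images.
- sieve: Rectangular steel bar sieve, 126 mm (its x) by 156 mm (its y), walls 40 mm high, about 0.26 kg empty; origin at the centre of its underside, z up. Floor: bars along x, 8 mm thick, leaving three 29 mm slots (centred at y = -52, 0, 52 mm), which pass nutmegs but not limes, and two 7 mm grooves (y = -26, 26 mm), where the nutmegs lie.
- sieve_grip (a point): Centre of the wooden grip at the top of the sieve's arched handle (arch in the sieve's x-z plane), 112 mm above the sieve's underside, over its centre. The grip is a bar 78 mm long (along the sieve's x), 16 mm wide (y), 22 mm high.
- sieve_mid (a point): Point inside the sieve over its centre, 24 mm above its underside. Nutmegs roll out of their grooves and through the slots when the sieve is shaken sideways along its y at more than about 3 m/s2 (strokes of 30 mm in 0.2 s or less do it), or is tilted sideways by 18 degrees. Limes stay in their slots up to 40 degrees of sideways tilt, but roll along them.
- bowl: Wide open steel bowl, 220 mm across the rim, 60 mm high, about 0.7 kg, standing loose; origin at the centre of its underside, z up.
- rack: Bamboo drying frame (fixed), 150 by 180 mm foot; origin on the table under the centre of its pocket, z up, x parallel to the pocket's x. Its pocket slopes 30 degrees: lower towards the rack's +y, the side open to the fan.
- pocket: Sloping pocket of the drying frame, inside 134 mm (its x) by 164 mm (its y), 4 mm wider than the sieve all round; origin at the centre of its slatted floor, 62 mm above the table, z square to the floor (30 degrees from vertical), +y down the slope. Rim 12 mm high, with flared lips up to 21 mm. The seated sieve's origin lies on this origin, axes parallel (x either way round).
- cup: White ceramic cup, 80 mm across, 85 mm high, origin at the centre of its underside; to be left alone.
- funnel: Orange silicone funnel standing mouth down, 100 mm across, 100 mm high, origin at the centre of its underside; to be left alone.
- pan_lid: Steel saucepan lid with a black knob, lying flat, 156 mm across, 46 mm high, origin at the centre of its underside; to be left alone.
- jar: Closed glass jar, 70 mm across, 110 mm high, origin at the centre of its underside; to be left alone.
- pepper_mill: Dark wooden pepper mill, 52 mm across, 150 mm high, origin at the centre of its underside; to be left alone.
- lime0: Dried lime, a brown ball 44 mm across, 16 g, starting in the sieve's slot at y = -52 mm; origin at its centre.
- lime1: Dried lime, a brown ball 44 mm across, 16 g, starting in the sieve's slot at the middle; origin at its centre.
- lime2: Dried lime, a brown ball 44 mm across, 16 g, starting in the sieve's slot at y = +52 mm; origin at its centre.
- nutmeg0: Nutmeg, a brown oval 26 mm long and 22 mm thick, 10 g, starting in the sieve's groove at y = -26 mm; origin at its centre.
- nutmeg1: Nutmeg, a brown oval 26 mm long and 22 mm thick, 10 g, starting in the sieve's groove at y = -26 mm; origin at its centre.
- nutmeg2: Nutmeg, a brown oval 26 mm long and 22 mm thick, 10 g, starting in the sieve's groove at y = +26 mm; origin at its centre.
- nutmeg3: Nutmeg, a brown oval 26 mm long and 22 mm thick, 10 g, starting in the sieve's groove at y = +26 mm; origin at its centre.
There are look-alikes about, which are no part of the job. Leave any yellow look-alike of the lime0 alone.

How it is judged (in metres and radians):
On the way:
1. all four nutmegs lie in the bowl while the sieve, with the three limes in it, is held above the bowl (horizontal distance between each of nutmeg0, nutmeg1, nutmeg2, nutmeg3 and bowl below 0.105 m and height (world z) of each of nutmeg0, nutmeg1, nutmeg2, nutmeg3 below 0.055 m and distance between each of lime0, lime1, lime2 and sieve_mid below 0.085 m and horizontal distance between sieve and bowl below 0.12 m and height (world z) of sieve above 0.05 m and contact force between the fingers and sieve above 0.5 N), for 0.2 s.
At the end, for the whole second after the job is handed in: Four nutmegs in the bowl (within 105 mm of its axis, below 55 mm); three limes in the sieve (within 85 mm of sieve_mid); sieve released, at rest in the pocket: origins within 9 mm, floors parallel to 0.06 rad, x axes to 0.1 rad; nutmegs and limes at rest (horizontal distance between each of nutmeg0, nutmeg1, nutmeg2, nutmeg3 and bowl below 0.105 m and height (world z) of each of nutmeg0, nutmeg1, nutmeg2, nutmeg3 below 0.055 m and distance between each of lime0, lime1, lime2 and sieve_mid below 0.085 m and distance between sieve and pocket below 0.009 m and angle between the z axis of sieve and the z axis of pocket, either way round below 0.06 rad and angle between the x axis of sieve and the x axis of pocket, either way round below 0.1 rad and linear speed of sieve below 0.02 m/s and contact force between the fingers and sieve below 0.1 N and linear speed of each of nutmeg0, nutmeg1, nutmeg2, nutmeg3, lime0, lime1, lime2 below 0.05 m/s); the robot touches nothing.
It fails at once if the held sieve is tipped more than 0.28 rad (16 degrees) from level near the bowl while a nutmeg is still in it: it is to be shaken, not tipped out (horizontal distance between sieve and bowl below 0.12 m and angle between sieve's own z axis and vertical above 0.28 rad and distance between any of nutmeg0, nutmeg1, nutmeg2, nutmeg3 and sieve_mid below 0.075 m).
It fails at once if the sieve is dropped (moves faster than 0.5 m/s with no finger on it) (contact force between the fingers and sieve below 0.1 N and linear speed of sieve above 0.5 m/s).
It fails at once if the bowl is pushed more than 30 mm (distance of bowl from where it was at the start of the episode above 0.03 m).
It fails at once if the cup, funnel, saucepan lid, jar or pepper mill is moved more than 30 mm (distance of any of cup, funnel, pan_lid, jar, pepper_mill from where it was at the start of the episode above 0.03 m).
It also fails if it takes over 58 s, if anything falls off the work surface, if the arm or the gripper's body presses on something with over 40 N, if the wrist force passes 120 N, or if a joint passes its speed limit or range.

ROBOT

A 6-joint arm with a two-finger parallel gripper is mounted at the origin on the work surface. World frame = base frame: x ahead of the robot, y to its left, z up, the work surface at z = 0. Lengths are in mm, angles in rad, forces in N, time in s.
With the tool pointing down it reaches from about 275 to 1000 mm from the base axis. Payload 8.4 kg.
Tool frame: the origin (TCP) lies between the finger pads; the fingertips stand 22 mm ahead of it and the grasp point (between the pads) lies 3 mm ahead of it; z points along the fingers, y is the line along which they close (so a half turn about z gives the same grasp; the last joint's range is limited). The gripper opens to 85 mm and grips with 20 to 120 N. Pads are 22 mm wide; open, the fingers measure 114 mm over their backs; the gripper's body (76 mm by 85 mm) begins 54 mm behind the grasp point. The pads swing forward as they close: fully open they stand 13 mm farther back than shut.
Start: joints at [1.145, 0.353, 1.633, -0, 1.155, -0.002], TCP at [257.016, 569.711, 253.281] pointing down, gripper open.
Joint ranges: [-2.63, 2.63], [-0.92, 2.1], [0.06, 2.66], [-1.3, 4.44], [0, 2.69], [-3.02, 3.02]. Speed limits (rad/s): [2.22, 2.22, 2.79, 3.14, 3.14, 3.14].

INTERFACE

Orientations are given as [roll, pitch, yaw] about the fixed x, y, z axes, in that order (R = Rz(yaw) Ry(pitch) Rx(roll)).
In Python, from rig import r, grab_frame gives the robot as it stands.
- The arm moves only by the shell command python3 -m inch 'ROWS' [FORCE]. ROWS is JSON, a list of rows, each a list of 7 numbers: the turn, a rotation vector about the tool's x, y, z as a fraction of full scale, then the shift along the tool's x, y, z as a fraction of full scale, then the closure, from 0 (fully open) to 1 (shut). In form: [[rx, ry, rz, dx, dy, dz, fingers], ...]. A call has 1 to 8 rows; each row shifts and turns the commanded pose from where the row before left it, along the tool's axes as they then stand; what a row does not reach is not made up. Full scale, the value 1, is 2.5 cm for a shift and pi rad for a turn. A row lasts 1/12 s, in which the tool goes at most 41.7 mm and 7.16 degrees, less where a joint would pass 70% of its speed; a pose out of reach is approached as far as the arm can. A call with a number of a shift or a turn outside -1 to 1 is refused whole. A call with a gripper value outside its range is refused whole. The fingers move at their own pace and stop on an object; FORCE is the grip in N (left out, the last holds). Time passes only in rows, so rows that do not move let the fingers close. It gives the time, the measured TCP pose, the force, the opening and the grip force at its end, in the units of the state.
- r.sense(): the state, without advancing time (a new reading comes with each control period).
- grab_frame(name): name is "scene" or "top" or "wrist"; returns a dict with "pixels" (384x512x3 uint8, red, green, blue), "z_map" (384x512 float32, mm along the optical axis (not along the pixel's ray), 0 where there is no reading), "vertical_fov" (degrees; the focal length in pixels is half the picture's height over the tangent of half this angle, whatever the lens; pixels are square), "cx", "cy" (the principal point, pixels), "cam_to_world" (4x4, takes a point from camera to world coordinates). Camera axes: x right, y down, z forward; pixel columns grow to the right and rows downward; lengths in mm; the calibration is good to about 2 mm. A picture is of the moment at which its call begins.
- r.sign_off(): hands the job in; it is judged then, once.
The state is a dict: "clock": time; "qpos": joint angles; "qvel": joint speeds; "joint_efforts": joint torques, N m; "eef_pos": TCP position; "tcp_rot": TCP orientation; "contact_force": force on the tool from outside, world axes, zero at the start; "wrist_torque": the same for the moment, N m; "opening": opening from 0.0 (shut) to 1.0 (fully open); "grasp_force": force on a finger pad.
Only numpy, scipy, OpenCV 4.12 (cv2) and the standard library are available. Lean on these libraries where they do the work, as an engineer would, in place of code of your own. Each camera call takes 0.05 s, during which the arm holds its last target. There are 200 camera calls.

## Working session

There is one attempt and no reset: what is moved stays moved. The work goes in short steps, Python scripts to look and compute and a shell command to move; the robot and the scene stay as the last step left them, time stands still between calls to the robot, and variables do not carry over. Pictures are saved under pics/ and viewed, at most 13 in all, crops included, and the job is handed in when it is done.

```bash
ls; mkdir -p pics
cat > h.py <<'E'
import numpy as np, cv2
from rig import r, grab_frame
def snap(n,tag):
    f=grab_frame(n); np.savez(f'pics/{tag}.npz',**{k:np.array(v) for k,v in f.items()})
    cv2.imwrite(f'pics/{tag}.png',f['pixels'][:,:,::-1]); return f
def load(tag): return dict(np.load(f'pics/{tag}.npz'))
def cloud(f):
    h,w=f['z_map'].shape; F=h/2/np.tan(np.radians(float(f['vertical_fov']))/2)
    v,u=np.mgrid[:h,:w]; z=f['z_map']
    P=np.stack([(u-f['cx'])*z/F,(v-f['cy'])*z/F,z,np.ones_like(z)],-1)@np.array(f['cam_to_world']).T
    P=P[...,:3]; P[z==0]=np.nan; return P
E
python3 - <<'E'
from h import *
a=snap('top','top0'); b=snap('scene','scene0')
cv2.imwrite('pics/both.png',cv2.resize(np.vstack([a['pixels'],b['pixels']])[:,:,::-1],(400*1,600)))
cv2.imwrite('pics/top0b.png',cv2.resize(a['pixels'][:,:,::-1],(800,600)))
cv2.imwrite('pics/scene0b.png',cv2.resize(b['pixels'][:,:,::-1],(800,600)))
print(r.sense())
for f in(a,b): print(np.round(f['cam_to_world'],2).tolist())
E
```

```text
pics
{'clock': 0.1, 'qpos': array([ 1.14457919e+00,  3.53566304e-01,  1.63406724e+00, -1.34329402e-05,
        1.15523522e+00, -2.36586052e-03]), 'qvel': array([-6.24133930e-04, -1.26963715e-05, -1.74794753e-03, -1.81573990e-04,
       -3.35845559e-04, -4.84443518e-04]), 'joint_efforts': array([ 4.96672073e-04, -6.06362772e+01, -3.42816639e+01,  1.57200398e-04,
        4.02741192e-03,  5.80769992e-06]), 'eef_pos': array([256.85875794, 569.32403945, 252.64141476]), 'tcp_rot': array([-3.14031652e+00,  9.26360464e-06,  2.71774682e+00]), 'contact_force': array([ 0.28775514,  0.07410079, -0.28108876]), 'wrist_torque': array([-0.00218089, -0.03839104, -0.02512499]), 'grasp_force': 0.0, 'opening': 1.0032987906890318}
[[-0.01, -0.99, 0.12, 494.38], [-1.0, 0.01, 0.01, -59.13], [-0.01, -0.12, -0.99, 1125.45], [0.0, 0.0, 0.0, 1.0]]
[[0.69, 0.53, -0.49, 1097.34], [0.72, -0.52, 0.46, -520.15], [-0.01, -0.67, -0.74, 902.6], [0.0, 0.0, 0.0, 1.0]]
```

View pics/top0b.png

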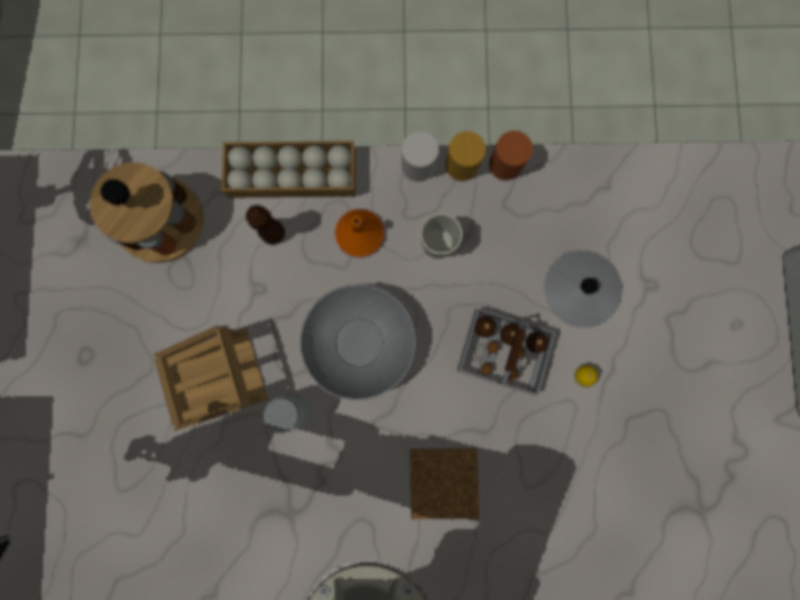

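View pics/scene0b.png

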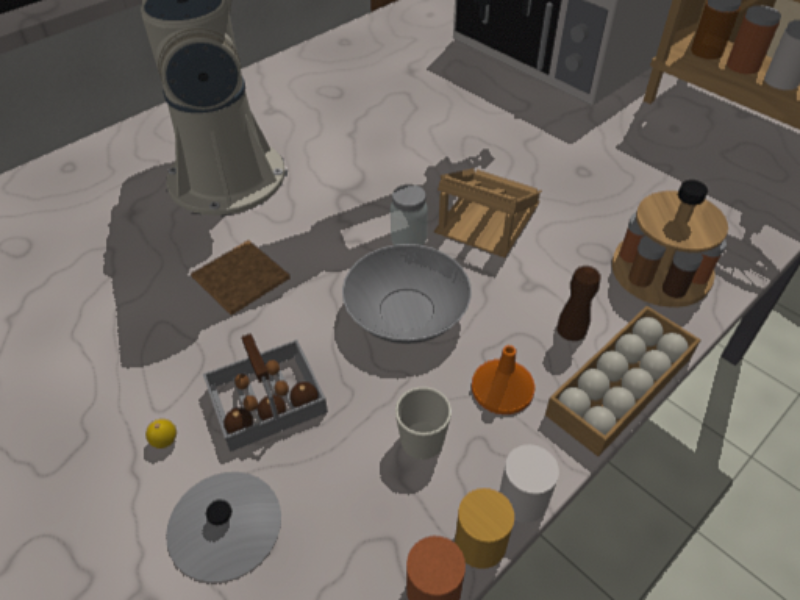

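The top view shows the sieve at (510,349), bowl (359,341), rack (225,372), jar (282,413), cup (441,235), lid (583,288) and the yellow decoy (587,376). Next I'll get metric positions from the depth.

Run:
```python
from h import *
s=512/800
T=load('top0');S=load('scene0');PT=cloud(T);PS=cloud(S)
def box(P,lo,hi):
    Q=P.reshape(-1,3);m=np.all((Q>lo)&(Q<hi),1);return Q[m]
def px(u,v):return PT[int(v*s),int(u*s)].round(0)
for n,u,v in[('bowlrimL',303,341),('bowlc',359,341),('sieve',540,388),('sieve2',482,310),('rack',160,355),('rackB',180,425),('rackC',222,330),('rackD',240,408),('rackE',275,322),('cup',441,217),('jar',282,413),('fun',360,225),('lidknob',590,285),('mill',258,215)]:print(n,px(u,v))
c=px(512,349);print(c)
for nm,P in(('top',PT),('scene',PS)):
    b=box(P,[c[0]-130,c[1]-130,33],[c[0]+130,c[1]+130,46]);
    print(nm,'rim',len(b),cv2.minAreaRect(b[:,:2].astype(np.float32)))
    g=box(P,[c[0]-110,c[1]-110,90],[c[0]+110,c[1]+110,135])
    if len(g)>5:
        g2=g[g[:,2]>105]; print('grip',len(g),len(g2),g.mean(0),g.max(0)-g.min(0),g2.mean(0),cv2.minAreaRect(g2[:,:2].astype(np.float32)), g[:,2].max())
    k=px(359,341); b=box(P,[k[0]-150,k[1]-150,50],[k[0]+150,k[1]+150,64])
    A=np.c_[2*b[:,:2],np.ones(len(b))];x=np.linalg.lstsq(A,(b[:,:2]**2).sum(1),rcond=None)[0];print('bowl',x[:2],np.sqrt(x[2]+x[0]**2+x[1]**2))
    b=box(P,[c[0]-160,120,8],[c[0]+130,330,140]); print('rack',len(b),b.min(0),b.max(0))
    cv2.imwrite(f'pics/z_{nm}.png',cv2.resize(np.clip(np.nan_to_num(P[:,:,2])*2,0,255).astype(np.uint8),(800,600),interpolation=0))
# rack crop composite
f=S['pixels'][100:170,265:360,::-1]; g=T['pixels'][190:290,85:205,::-1]
a=cv2.resize(f,(480,354),interpolation=2)
b=cv2.resize(g,(420,350),interpolation=2)
im=np.zeros((360,800,3),np.uint8);im[:353,:420]=np.pad(b,((0,3),(0,0),(0,0)));im[:280,420:]=cv2.resize(f,(380,280),interpolation=2);cv2.imwrite('pics/rack.png',im)
```

```text
bowlrimL [544. 117.  59.]
bowlc [545.  15.   4.]
sieve [ 452. -331.   41.]
sieve2 [ 601. -225.   44.]
rack [521. 396.  34.]
rackB [388. 350.  39.]
rackC [562. 251. 116.]
rackD [424. 215. 122.]
rackE [584. 180.   1.]
cup [ 778. -148.   76.]
jar [415. 143. 113.]
fun [756.   5.  96.]
lidknob [ 647. -433.   47.]
mill [764. 182. 151.]
[ 524. -265.  117.]
top rim 590 ((522.741455078125, -272.74847412109375), (156.38369750976562, 126.2870864868164), 72.00476837158203)
grip 228 205 [ 521.28774246 -270.77127793  119.0303208 ] [112.779798    38.33369143  34.81945832] [ 522.25681848 -271.03568455  121.22479114] ((522.820068359375, -272.33758544921875), (16.718088150024414, 90.32693481445312), 71.55957794189453) 128.43681696381623
bowl [540.3318184   15.38380106] 105.81244170600509
rack 1936 [378.56524782 120.03165194   8.0011354 ] [575.05783521 329.53710278 132.26101448]
scene rim 1024 ((519.2545166015625, -271.68853759765625), (155.98324584960938, 130.9109649658203), 72.07288360595703)
grip 282 253 [ 531.35926329 -276.2349673   119.63583682] [96.66777468 38.73713212 37.81032295] [ 526.97145066 -274.87047086  122.03572751] ((524.1754150390625, -273.4707336425781), (16.002117156982422, 88.24910736083984), 72.10579681396484) 128.13805348343124
bowl [530.39734045  23.47968536] 106.93219288328817
rack 2055 [379.26866077 120.02855042   8.00130911] [570.67573024 329.96131821 130.77059986]
```

View pics/rack.png

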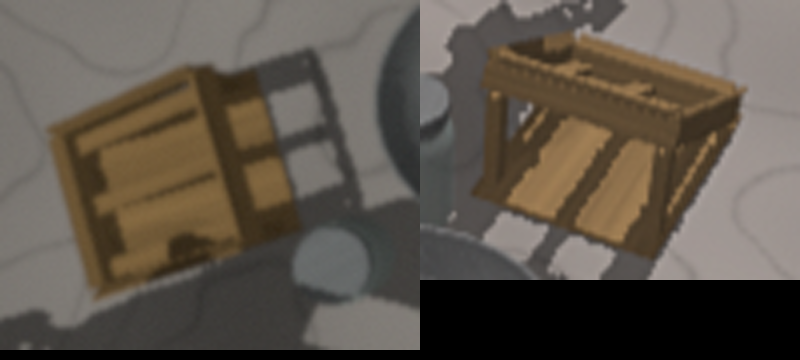

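The crops show that the rack's low (open) side faces world +y and its high side faces the jar. Now I'll fit the bowl and pocket, and plan the first move.

```bash
cat >> h.py <<'E'
from scipy.spatial.transform import Rotation as Ro
def pose():
    s=r.sense(); return np.array(s['eef_pos']),Ro.from_euler('xyz',s['tcp_rot'])
def rot_tool(yaw_y,tilt=0):
    """tool y at azimuth yaw_y deg; tilted by tilt deg about tool x so +y end goes down"""
    a=np.radians(yaw_y); y=np.array([np.cos(a),np.sin(a),0]); z=np.array([0,0,-1.]); x=np.cross(y,z)
    R=Ro.from_matrix(np.stack([x,y,z],1)); return R*Ro.from_rotvec([np.radians(tilt),0,0])
def go(pos,R=None):
    p,C=pose()
    if R is None:R=C
    rv=(C.inv()*R).as_rotvec()
    print('at',p.round(1),'shift now',(C.inv().apply(pos-p)/25).round(2),'turn/pi',(rv/np.pi).round(4),'deg',np.degrees(rv).round(1),'shift after turn',(R.inv().apply(pos-p)/25).round(2))
E
python3 - <<'E'
from h import *
from scipy.optimize import least_squares
for t in('top0','scene0'):
    P=cloud(load(t)).reshape(-1,3);P=P[~np.isnan(P[:,0])]
    b=P[(np.hypot(P[:,0]-540,P[:,1]-12)<125)&(P[:,2]>56)&(P[:,2]<66)]
    print(t,'bowl',cv2.minEnclosingCircle(b[:,:2].astype(np.float32)))
    R=P[(P[:,2]>18)&(P[:,2]<140)&(P[:,1]>185)&(P[:,1]<420)&(P[:,0]>350)&(P[:,0]<620)]
    # top lips: z above plane
    for ph in(17,18,19):
        M=Ro.from_euler('z',ph,degrees=True)*Ro.from_euler('x',-30,degrees=True)
        L=M.inv().apply(R-np.array([475,305,62]))
        q=L[(L[:,2]>8)&(L[:,2]<30)]
        fl=L[(abs(L[:,0])<40)&(abs(L[:,1])<55)&(abs(L[:,2])<15)]
        A=np.c_[fl[:,:2],np.ones(len(fl))]; pl=np.linalg.lstsq(A,fl[:,2],rcond=None)[0]
        e=np.percentile(q,[.5,99.5],axis=0)
        print(ph,len(q),'ext',e.round(1).tolist(),'floor med z',np.median(fl[:,2]).round(1),'slope',pl.round(3),'rect',cv2.minAreaRect(q[:,:2].astype(np.float32)))
go(np.array([522,-272.5,200]),rot_tool(72))
E
```

```text
top0 bowl ((543.8475952148438, 12.56751537322998), 109.58873748779297)
17 747 ext [[-75.9, -98.4, 8.1], [78.3, 86.0, 22.8]] floor med z -1.6 slope [ 0.06   0.006 -1.982] rect ((1.687164306640625, -6.301216125488281), (155.00439453125, 189.4866485595703), 0.2550252676010132)
18 744 ext [[-75.8, -98.3, 8.1], [78.5, 86.2, 22.6]] floor med z -1.6 slope [ 0.052  0.005 -1.983] rect ((1.7550125122070312, -6.337409973144531), (189.46975708007812, 154.99014282226562), 89.37425994873047)
19 744 ext [[-76.4, -98.3, 8.1], [79.0, 86.8, 23.1]] floor med z -1.6 slope [ 0.045  0.004 -1.983] rect ((1.8220367431640625, -6.374725341796875), (189.4514923095703, 154.96401977539062), 88.49353790283203)
scene0 bowl ((537.9467163085938, 12.900781631469727), 111.41610717773438)
17 606 ext [[-76.9, -98.5, 8.1], [74.8, 91.6, 22.8]] floor med z 0.6 slope [-0.057 -0.038  1.819] rect ((-1.2505569458007812, -4.404014587402344), (152.99172973632812, 193.3338165283203), 0.406819611787796)
18 605 ext [[-76.7, -98.2, 8.1], [74.9, 91.2, 22.8]] floor med z 0.6 slope [-0.066 -0.037  1.82 ] rect ((-1.1327743530273438, -4.387641906738281), (193.3311309814453, 152.9835205078125), 89.53836059570312)
19 610 ext [[-77.4, -97.8, 8.1], [75.3, 91.5, 23.2]] floor med z 0.6 slope [-0.075 -0.036  1.821] rect ((-1.01470947265625, -4.372955322265625), (193.3285675048828, 152.96372985839844), 88.6699447631836)
at [256.9 569.3 252.6] shift now [-23.52 -26.33   2.14] turn/pi [-0.0004 -0.     -0.0349] deg [-0.1 -0.  -6.3] shift after turn [-20.49 -28.75   2.11]
```

```bash
python3 -m inch '[[0,0,-0.035,0,0,0,0],[0,0,0,-0.72,-1,0,0],[0,0,0,-0.72,-1,0,0],[0,0,0,-0.72,-1,0,0],[0,0,0,-0.72,-1,0,0],[0,0,0,-0.72,-1,0,0],[0,0,0,-0.72,-1,0,0],[0,0,0,-0.72,-1,0,0]]' 80
python3 -m inch '[[0,0,0,-0.72,-1,0,0],[0,0,0,-0.72,-1,0,0],[0,0,0,-0.72,-1,0,0],[0,0,0,-0.72,-1,0,0],[0,0,0,-0.72,-1,0,0],[0,0,0,-0.72,-1,0,0],[0,0,0,-0.72,-1,0,0],[0,0,0,-0.72,-1,0,0]]'
python3 -c "
from h import *
go(np.array([522,-272.5,200]),rot_tool(72));print(r.sense()['qpos'].round(2))"
```

```text
clock: 0.77
eef_pos: [322.8, 362.8, 253.0]
tcp_rot: [-3.141, -0.0, 2.828]
contact_force: [0.7, -0.2, -0.1]
opening: 0.999
grasp_force: 0.0
clock: 1.43
eef_pos: [398.0, 128.2, 253.2]
tcp_rot: [-3.142, -0.0, 2.828]
contact_force: [0.4, -0.7, 0.3]
opening: 0.998
grasp_force: 0.0
at [398.  128.2 253.2] shift now [ -9.66 -13.71   2.13] turn/pi [-0.     -0.      0.0001] deg [-0. -0.  0.] shift after turn [ -9.67 -13.71   2.13]
[ 0.31  0.02  2.05 -0.    1.07 -0.95]
```

```bash
python3 -m inch '[[0,0,0,-0.7,-1,0,0],[0,0,0,-0.7,-1,0,0],[0,0,0,-0.7,-1,0,0],[0,0,0,-0.7,-1,0,0],[0,0,0,-0.7,-1,0,0],[0,0,0,-0.7,-1,0,0],[0,0,0,-0.7,-1,0,0],[0,0,0,-0.7,-1,0,0]]' 80
python3 -m inch '[[0,0,0,-0.7,-1,0,0],[0,0,0,-0.7,-1,0,0],[0,0,0,-0.7,-1,0,0],[0,0,0,-0.7,-1,0,0],[0,0,0,-0.7,-1,0,0],[0,0,0,-0.5,-0.7,0,0],[0,0,0,0,0,0,0]]'
python3 - <<'E'
from h import *
f=snap('wrist','w1');P=cloud(f).reshape(-1,3);cv2.imwrite('pics/w1b.png',cv2.resize(f['pixels'][:,:,::-1],(800,600)))
c=[522,-272]
g=P[(np.hypot(P[:,0]-c[0],P[:,1]-c[1])<70)&(P[:,2]>113)&(P[:,2]<135)]
b=P[(np.hypot(P[:,0]-c[0],P[:,1]-c[1])<125)&(P[:,2]>36)&(P[:,2]<46)]
print(len(g),len(b));
for q in(g,b):
  if len(q)>5: print(q.mean(0).round(1),cv2.minAreaRect(q[:,:2].astype(np.float32)))
go(np.array([522,-272.5,115]),rot_tool(72))
E
```

```text
clock: 2.1
eef_pos: [469.4, -105.4, 253.1]
tcp_rot: [3.142, -0.0, 2.828]
contact_force: [0.5, 0.5, -0.2]
opening: 1.001
grasp_force: 0.0
clock: 2.68
eef_pos: [521.5, -273.7, 252.9]
tcp_rot: [-3.141, 0.001, 2.826]
contact_force: [-0.6, 0.3, 0.0]
opening: 0.997
grasp_force: 0.0
2022 4127
[ 518.4 -273.4  122.4] ((520.29052734375, -274.3020324707031), (15.88820743560791, 77.80953979492188), 72.35991668701172)
[ 533.4 -279.6   40.2] ((520.2787475585938, -274.2728271484375), (156.427001953125, 128.3751678466797), 72.09634399414062)
at [ 520.7 -271.8  252.7] shift now [-0.06 -0.01  5.51] turn/pi [-0.     -0.0002 -0.0006] deg [-0.  -0.  -0.1] shift after turn [-0.06 -0.01  5.51]
```

View pics/w1b.png

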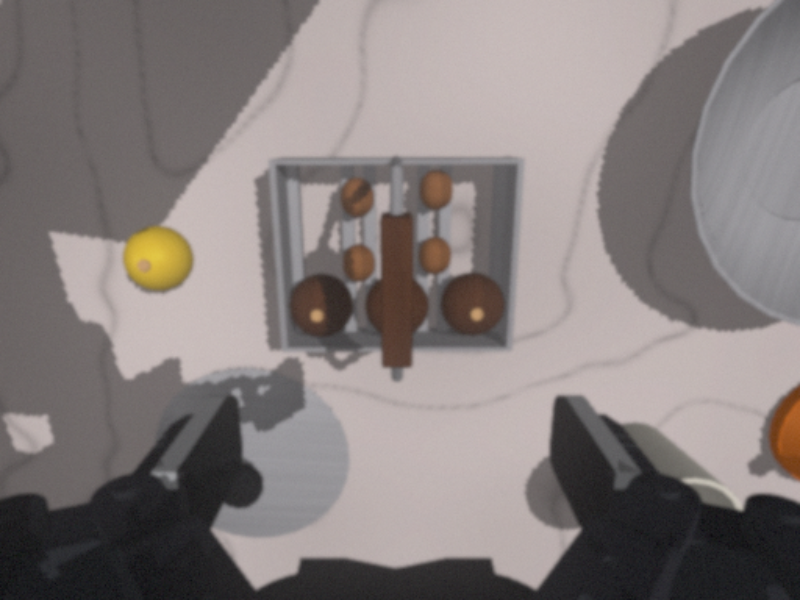

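The wrist view shows the grip centred under the tool at (397,290), with four nutmegs in the grooves and three limes at the far wall. Descend, grasp, lift.

```bash
python3 -m inch '[[0,0,0,0,-0.08,0.9,0],[0,0,0,0,0,0.9,0],[0,0,0,0,0,0.9,0],[0,0,0,0,0,0.9,0],[0,0,0,0,0,0.9,0],[0,0,0,0,0,0.6,0],[0,0,0,0,0,0.41,0],[0,0,0,0,0,0,0]]' 80
python3 -m inch '[[0,0,0,0,0,0,1],[0,0,0,0,0,0,1],[0,0,0,0,0,0,1],[0,0,0,0,0,0,1],[0,0,0,0,0,0,1],[0,0,0,0,0,0,1],[0,0,0,0,0,0,1],[0,0,0,0,0,0,1]]' 100
```

```text
clock: 3.4
eef_pos: [518.5, -270.6, 113.4]
tcp_rot: [3.141, -0.004, 2.828]
contact_force: [-0.2, -0.2, 0.9]
opening: 1.003
grasp_force: 0.0
clock: 4.07
eef_pos: [520.2, -272.6, 116.1]
tcp_rot: [-3.141, 0.001, 2.828]
contact_force: [-2.2, -3.3, 5.1]
opening: 0.17
grasp_force: 98.1
```

```bash
python3 -m inch '[[0,0,0,0,0,-0.2,1],[0,0,0,0,0,-0.4,1],[0,0,0,0,0,-0.7,1],[0,0,0,0,0,-0.7,1],[0,0,0,0,0,-0.7,1],[0,0,0,0,0,-0.5,1],[0,0,0,0,0,-0.3,1],[0,0,0,0,0,0,1]]'
python3 - <<'E'
from h import *
go(np.array([541,12.7,195]),rot_tool(72))
f=snap('wrist','w2');cv2.imwrite('pics/w2b.png',cv2.resize(f['pixels'][:,:,::-1],(600,450)))
E
```

```text
clock: 4.73
eef_pos: [520.7, -272.3, 204.8]
tcp_rot: [-3.141, 0.002, 2.828]
contact_force: [0.7, -0.2, -4.2]
opening: 0.17
grasp_force: 97.7
at [ 520.7 -272.3  204.8] shift now [ 2.75 11.1   0.38] turn/pi [-0.0001  0.0008  0.0001] deg [-0.   0.1  0. ] shift after turn [ 2.75 11.09  0.39]
```

View pics/w2b.png

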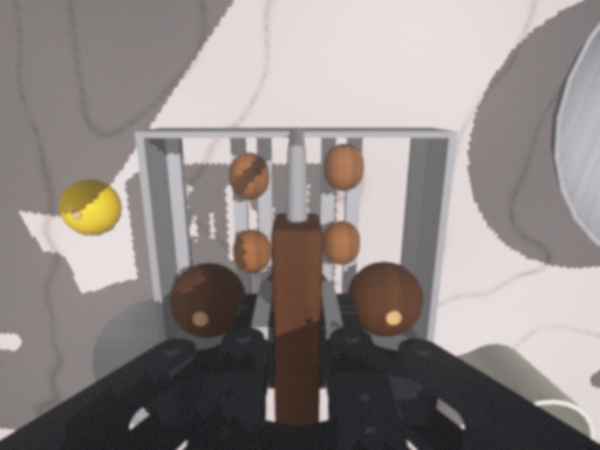

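Held level with all the nutmegs in place. Now a gentle transfer to over the bowl.

```bash
python3 -m inch '[[0,0,0,0.06,0.25,0,1],[0,0,0,0.12,0.5,0,1],[0,0,0,0.19,0.75,0,1],[0,0,0,0.24,0.95,0,1],[0,0,0,0.24,0.95,0,1],[0,0,0,0.24,0.95,0,1],[0,0,0,0.24,0.95,0,1],[0,0,0,0.24,0.95,0,1]]'
python3 -m inch '[[0,0,0,0.24,0.95,0,1],[0,0,0,0.24,0.95,0,1],[0,0,0,0.24,0.95,0,1],[0,0,0,0.19,0.75,0,1],[0,0,0,0.12,0.5,0,1],[0,0,0,0.12,0.5,0,1],[0,0,0,0.06,0.25,0,1],[0,0,0,0,0,0.2,1]]'
python3 - <<'E'
from h import *
go(np.array([541,12.7,190]),rot_tool(72))
f=snap('wrist','w3');g=snap('scene','s3')
cv2.imwrite('pics/w3b.png',np.hstack([cv2.resize(f['pixels'][:,:,::-1],(400,300)),cv2.resize(g['pixels'][80:272,120:376,::-1],(400,300))]))
E
```

```text
clock: 5.45
eef_pos: [530.0, -109.0, 202.0]
tcp_rot: [3.141, -0.002, 2.828]
contact_force: [-0.3, 0.7, -3.9]
opening: 0.168
grasp_force: 97.8
clock: 6.12
eef_pos: [540.0, 14.4, 198.4]
tcp_rot: [3.141, 0.001, 2.829]
contact_force: [0.1, 0.1, -3.0]
opening: 0.17
grasp_force: 97.8
at [540.   14.4 198.4] shift now [-0.06 -0.05  0.34] turn/pi [0.0002 0.0003 0.0005] deg [0.  0.1 0.1] shift after turn [-0.06 -0.05  0.34]
```

View pics/w3b.png

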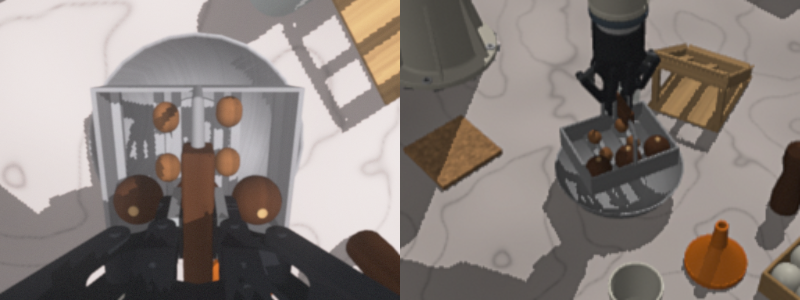

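The sieve is over the bowl with all four nutmegs still in the grooves. Shake.

```bash
python3 -m inch '[[0,0,0,0,-0.6,0.2,1],[0,0,0,0,0.6,0,1],[0,0,0,0,0.6,0,1],[0,0,0,0,-0.6,0,1],[0,0,0,0,-0.6,0,1],[0,0,0,0,0.6,0,1],[0,0,0,0,0.6,0,1],[0,0,0,0,-0.6,0,1]]'
python3 -m inch '[[0,0,0,0,-0.6,0,1],[0,0,0,0,0.6,0,1],[0,0,0,0,0.6,0,1],[0,0,0,0,-0.6,0,1],[0,0,0,0,0,0,1],[0,0,0,0,0,0,1]]'
python3 - <<'E'
from h import *
go(np.array([541,12.7,190]),rot_tool(72))
f=snap('wrist','w4');g=snap('scene','s4')
cv2.imwrite('pics/w4b.png',np.hstack([cv2.resize(f['pixels'][:,:,::-1],(400,300)),cv2.resize(g['pixels'][80:272,120:376,::-1],(400,300))]))
E
```

```text
clock: 6.88
eef_pos: [541.1, 14.9, 193.2]
tcp_rot: [3.14, 0.001, 2.827]
contact_force: [0.7, 0.2, -2.9]
opening: 0.168
grasp_force: 99.2
clock: 7.38
eef_pos: [539.3, 12.2, 192.9]
tcp_rot: [-3.141, -0.0, 2.826]
contact_force: [0.5, 0.6, -3.6]
opening: 0.167
grasp_force: 99.4
at [539.3  12.2 192.9] shift now [-0.06  0.04  0.11] turn/pi [-0.0001 -0.0001 -0.0005] deg [-0.  -0.  -0.1] shift after turn [-0.06  0.04  0.11]
```

View pics/w4b.png

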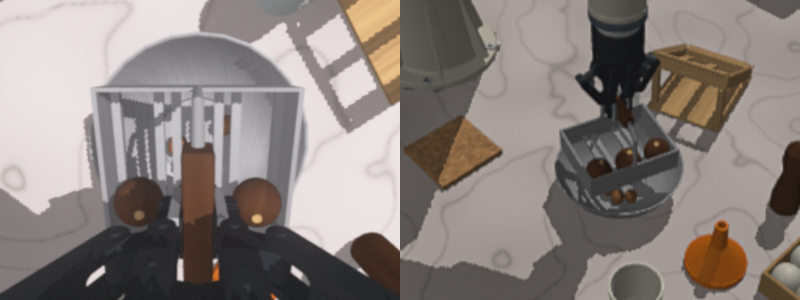

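The grooves look empty: two nutmegs lie in the bowl in the scene view, and two show through the slots at (175,148) and (228,125). I'll check their heights.

```bash
python3 -m inch '[[0,0,0,0,0,0,1],[0,0,0,0,0,0,1],[0,0,0,0,0,0,1]]'
python3 - <<'E'
from h import *
for t in('w4','s4'):
    f=load(t);P=cloud(f);h=cv2.cvtColor(f['pixels'],cv2.COLOR_RGB2HSV)
    m=(h[...,0]<18)&(h[...,1]>100)&(np.hypot(P[...,0]-541,P[...,1]-13)<115)&(P[...,2]<150)
    n,l,st,c=cv2.connectedComponentsWithStats(m.astype(np.uint8))
    for i in range(1,n):
        if st[i,4]>8: print(t,c[i].round(),st[i,4],np.nanmedian(P[l==i],0).round(0))
go(np.array([541,12.7,190]),rot_tool(72))
E
```

```text
clock: 7.73
eef_pos: [539.6, 13.3, 193.0]
tcp_rot: [3.142, 0.0, 2.828]
contact_force: [-0.2, 0.5, -3.3]
opening: 0.169
grasp_force: 99.5
w4 [217. 187.] 34 [537. -21.  23.]
w4 [161. 243.] 167 [540. -51. 113.]
w4 [331. 262.] 2241 [584.  49. 118.]
w4 [155. 258.] 9 [547. -57. 118.]
w4 [169. 274.] 438 [559. -50. 122.]
s4 [283. 174.] 132 [594.  44. 119.]
s4 [263. 181.] 103 [575.  -9. 119.]
s4 [246. 187.] 125 [562. -54. 120.]
s4 [262. 205.] 102 [573. -12.  24.]
at [539.6  13.3 193. ] shift now [-0.06 -0.01  0.12] turn/pi [0.     0.     0.0001] deg [0. 0. 0.] shift after turn [-0.06 -0.01  0.12]
```

Three limes are in the sieve and the visible nutmegs are low in the bowl. Raise and travel towards the rack, yawing, then check the bowl from above.

```bash
python3 -m inch '[[0,0,0,0,0,-0.3,1],[0,0,0,0,0,-0.6,1],[0,0,0,0,0,-0.8,1],[0,0,0,0,0,-0.8,1],[0,0,-0.03,0,0.3,-0.8,1],[0,0,-0.035,0,0.6,-0.5,1],[0,0,-0.035,0,0.8,-0.2,1],[0,0,-0.035,0,0.9,0,1]]'
python3 -m inch '[[0,0,-0.035,0,0.9,0,1],[0,0,-0.027,0,0.9,0,1],[0,0,0,0,0.9,0,1],[0,0,0,0,0.9,0,1],[0,0,0,0,0.9,0,1],[0,0,0,0,0.8,0,1],[0,0,0,0,0.5,0,1],[0,0,0,0,0.2,0,1]]'
python3 - <<'E'
from h import *
n=np.array([-.15,.477,.866]); seat=np.array([459.3,356.1,163.5])
go(seat+90*n,rot_tool(107.4,30))
f=snap('top','t5');g=snap('wrist','w5')
cv2.imwrite('pics/t5b.png',np.hstack([cv2.resize(f['pixels'][150:300,120:320,::-1],(400,300),interpolation=2),cv2.resize(g['pixels'][:,:,::-1],(400,300))]))
E
```

```text
clock: 8.4
eef_pos: [548.6, 77.8, 295.6]
tcp_rot: [-3.141, 0.004, -3.027]
contact_force: [0.3, -0.4, -3.9]
opening: 0.17
grasp_force: 99.4
clock: 9.07
eef_pos: [507.9, 223.4, 293.4]
tcp_rot: [3.141, 0.0, -2.835]
contact_force: [0.4, -0.6, -3.6]
opening: 0.166
grasp_force: 99.4
at [507.9 223.4 293.4] shift now [0.25 7.44 2.08] turn/pi [0.1668 0.0003 0.0009] deg [30.   0.1  0.2] shift after turn [ 0.27  7.49 -1.92]
```

View pics/t5b.png

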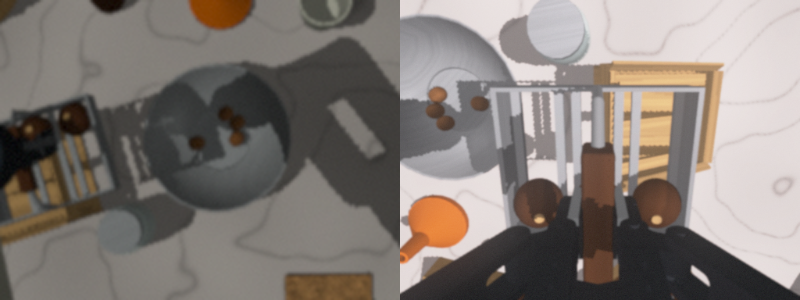

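The bowl holds all four nutmegs (left half, around (230,122)) and the limes are in the sieve. Move out and tilt to the pocket slope.

```bash
python3 -m inch '[[0,0,0,0,0.4,0,1],[0,0,0,0.05,0.8,0,1],[0,0,0,0.05,1,0,1],[0,0,0,0.05,1,0,1],[0,0,0,0.05,1,0,1],[0,0,0,0.05,1,0,1],[0,0,0,0,1,0,1],[0,0,0,0,0.8,0,1]]'
python3 -m inch '[[0.0187,0,0,0,0.44,0,1],[0.037,0,0,0,0,0,1],[0.037,0,0,0,0,0,1],[0.037,0,0,0,0,0,1],[0.037,0,0,0,0,0,1],[0,0,0,0,0,0,1],[0,0,0,0,0,0,1]]'
python3 - <<'E'
from h import *
n=np.array([-.15,.477,.866]); seat=np.array([459.3,356.1,163.5])
go(seat+60*n,rot_tool(107.4,30));print(r.sense()['qpos'].round(2))
E
```

```text
clock: 9.83
eef_pos: [449.6, 388.1, 293.1]
tcp_rot: [3.141, 0.0, -2.837]
contact_force: [-0.3, -0.1, -3.0]
opening: 0.167
grasp_force: 99.4
clock: 10.42
eef_pos: [446.1, 398.4, 291.6]
tcp_rot: [-2.62, -0.002, -2.835]
contact_force: [-0.6, 0.6, -2.6]
opening: 0.165
grasp_force: 99.5
at [446.1 398.4 291.6] shift now [-0.    1.02  2.92] turn/pi [ 0.0006 -0.0001  0.0011] deg [ 0.1 -0.   0.2] shift after turn [0.   1.02 2.92]
[ 0.94  0.44  1.51 -0.41  1.52 -0.85]
```

```bash
python3 -m inch '[[0,0,0,0,0.34,0.6,1],[0,0,0,0,0.34,0.8,1],[0,0,0,0,0.34,0.8,1],[0,0,0,0,0,0.6,1],[0,0,0,0,0,0.1,1],[0,0,0,0,0,0,1],[0,0,0,0,0,0,1]]'
python3 - <<'E'
from h import *
n=np.array([-.15,.477,.866]); seat=np.array([459.3,356.1,163.5])
go(seat,rot_tool(107.4,30))
M=Ro.from_euler('z',17.4,degrees=True)*Ro.from_euler('x',-30,degrees=True)
p,C=pose(); O=np.array([476.6,300.8,63])
f=snap('top','t6');g=snap('scene','s6');w=snap('wrist','w6')
for t,F in(('top',f),('scene',g),('wrist',w)):
    L=M.inv().apply(cloud(F).reshape(-1,3)-O)
    L=L[~np.isnan(L[:,0])&(abs(L[:,0])<110)&(abs(L[:,1])<115)]
    for nm,a,b in(('sieve',60+30,60+46),('rack',9,25)):
        q=L[(L[:,2]>a)&(L[:,2]<b)]
        print(t,nm,len(q),np.percentile(q,[1,99],axis=0).round(1).tolist() if len(q)>20 else '', cv2.minAreaRect(q[:,:2].astype(np.float32)) if len(q)>20 else '')
cv2.imwrite('pics/s6b.png',np.hstack([cv2.resize(g['pixels'][70:190,230:390,::-1],(400,300),interpolation=2),cv2.resize(w['pixels'][:,:,::-1],(400,300))]))
E
```

```text
clock: 11.0
eef_pos: [451.6, 383.9, 218.8]
tcp_rot: [-2.62, 0.002, -2.838]
contact_force: [0.4, 0.0, -2.6]
opening: 0.171
grasp_force: 99.5
at [451.6 383.9 218.8] shift now [0.04 0.1  2.49] turn/pi [ 0.0008  0.0004 -0.0003] deg [ 0.1  0.1 -0.1] shift after turn [0.04 0.11 2.49]
top sieve 835 [[-59.7, -83.9, 90.3], [65.7, 74.5, 105.8]] ((2.4472389221191406, -4.3397064208984375), (127.8652572631836, 161.22776794433594), 0.4782125949859619)
top rack 435 [[-76.0, -94.2, 9.2], [77.4, 88.3, 23.1]] ((1.1275253295898438, -3.8590927124023438), (187.0840301513672, 154.37106323242188), 89.87653350830078)
scene sieve 502 [[-61.5, -83.8, 90.2], [63.9, 77.4, 105.6]] ((1.23681640625, -3.7016830444335938), (164.80433654785156, 127.40109252929688), 89.1817398071289)
scene rack 630 [[-76.1, -93.0, 9.1], [74.0, 92.9, 24.0]] ((-0.6690521240234375, 1.0142135620117188), (191.93063354492188, 152.54360961914062), 89.76309967041016)
wrist sieve 11059 [[-61.4, -80.7, 90.3], [61.7, 74.6, 105.8]] ((-0.3709716796875, -2.9208908081054688), (125.58865356445312, 157.17218017578125), 0.010720971040427685)
wrist rack 3786 [[-78.5, -89.9, 9.5], [66.6, 89.2, 21.1]] ((-4.799476623535156, -0.228851318359375), (147.0479278564453, 184.86737060546875), 0.26953232288360596)
```

View pics/s6b.png

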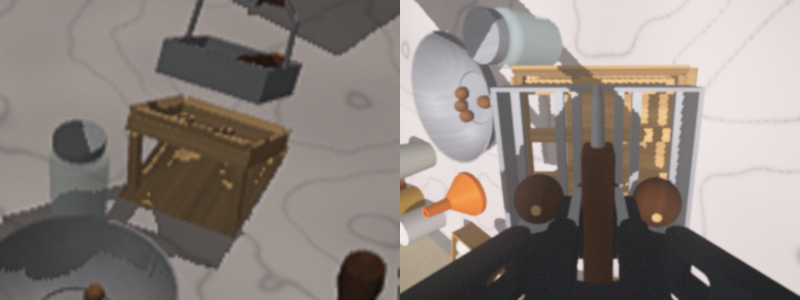

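The sieve is 60 mm above the pocket and parallel to it. The relative fit calls for about 2 mm in tool x and 2.5 mm in y. Lower to just above the rim, then go in slowly, watching the force.

```bash
python3 -m inch '[[0,0,0,0.08,0.1,0.4,1],[0,0,0,0,0,0.5,1],[0,0,0,0,0,0.4,1],[0,0,0,0,0,0.3,1],[0,0,0,0,0,0.15,1],[0,0,0,0,0,0.15,1],[0,0,0,0,0,0,1]]' 
python3 -m inch '[[0,0,0,0,0,0.12,1],[0,0,0,0,0,0.12,1],[0,0,0,0,0,0.12,1],[0,0,0,0,0,0,1]]'
python3 -c "
from h import *
n=np.array([-.15,.477,.866]); seat=np.array([459.3,356.1,163.5])
go(seat,rot_tool(107.4,30))"
```

```text
clock: 11.73
eef_pos: [455.4, 362.2, 174.4]
tcp_rot: [-2.617, -0.001, -2.837]
contact_force: [-0.6, 0.1, -3.7]
opening: 0.172
grasp_force: 99.5
clock: 12.07
eef_pos: [456.7, 358.1, 166.9]
tcp_rot: [-2.618, -0.0, -2.837]
contact_force: [-0.3, -0.0, -3.4]
opening: 0.171
grasp_force: 99.5
at [456.7 358.1 166.9] shift now [-0.08 -0.03  0.17] turn/pi [-0.0001  0.0001  0.0004] deg [-0.   0.   0.1] shift after turn [-0.08 -0.03  0.17]
```

No contact yet, with about 4 mm to go.

```bash
python3 -m inch '[[0,0,0,0,0,0.08,1],[0,0,0,0,0,0.06,1],[0,0,0,0,0,0,1]]'
python3 -m inch '[[0,0,0,0,0,0.06,1],[0,0,0,0,0,0,1]]'
```

```text
clock: 12.32
eef_pos: [457.2, 356.6, 164.1]
tcp_rot: [-2.618, -0.0, -2.837]
contact_force: [-0.2, 0.1, -3.7]
opening: 0.169
grasp_force: 99.5
clock: 12.48
eef_pos: [457.5, 356.0, 162.9]
tcp_rot: [-2.618, -0.0, -2.836]
contact_force: [0.7, 0.7, -2.8]
opening: 0.171
grasp_force: 99.5
```

```bash
python3 -m inch '[[0,0,0,0,0,0.05,1],[0,0,0,0,0,0,1]]'
python3 -m inch '[[0,0,0,0,0,0.05,1],[0,0,0,0,0,0,1]]'
python3 - <<'E'
from h import *
M=Ro.from_euler('z',17.4,degrees=True)*Ro.from_euler('x',-30,degrees=True)
p,C=pose(); print('local tcp',M.inv().apply(p-np.array([476.6,300.8,62])).round(1))
E
```

```text
clock: 12.65
eef_pos: [457.5, 355.8, 162.7]
tcp_rot: [-2.618, 0.0, -2.837]
contact_force: [-4.0, 1.4, 3.4]
opening: 0.17
grasp_force: 100.6
clock: 12.82
eef_pos: [457.4, 355.7, 162.6]
tcp_rot: [-2.619, 0.001, -2.837]
contact_force: [-9.2, 2.8, 12.4]
opening: 0.164
grasp_force: 102.0
local tcp [ -1.9   0.  116.2]
```

Contact came at the expected seated height, but with a sideways x force. Check by camera before releasing.

```bash
cat > chk.py <<'E'
from h import *
import sys
M=Ro.from_euler('z',17.4,degrees=True)*Ro.from_euler('x',-30,degrees=True);O=np.array([476.6,300.8,62])
tag=sys.argv[1]
for t in('top','scene','wrist'):
    F=snap(t,t+tag); L=M.inv().apply(cloud(F).reshape(-1,3)-O); hs=cv2.cvtColor(F['pixels'],cv2.COLOR_RGB2HSV).reshape(-1,3)
    ok=~np.isnan(L[:,0])&(abs(L[:,0])<85)&(abs(L[:,1])<110)
    for nm,m in(('sieve',(hs[:,1]<60)&(L[:,2]>33)&(L[:,2]<48)),('rack',(hs[:,1]>80)&(L[:,2]>14)&(L[:,2]<27))):
        q=L[ok&m]
        if len(q)<30: continue
        A=np.c_[q[:,:2],np.ones(len(q))]
        print(t,nm,len(q),np.percentile(q,[1,50,99],axis=0).round(1).tolist(),'slope',np.linalg.lstsq(A,q[:,2],rcond=None)[0].round(3),[np.round(x,1) for x in cv2.minAreaRect(q[:,:2].astype(np.float32))])
f=cv2.imread(f'pics/scene{tag}.png');w=cv2.imread(f'pics/wrist{tag}.png')
cv2.imwrite(f'pics/c{tag}.png',np.hstack([cv2.resize(f[90:190,255:388],(400,300),interpolation=2),cv2.resize(w,(400,300))]))
E
python3 chk.py 7
```

```text
top sieve 286 [[-62.4, -81.8, 33.1], [-0.8, -72.3, 38.7], [62.9, 76.1, 44.1]] slope [-1.0000e-03 -4.0000e-03  3.8105e+01] [array([ 0.6, -2.1]), array([126. , 161.9]), np.float64(0.0)]
top rack 363 [[-75.9, -94.0, 14.2], [-7.3, -48.8, 20.0], [75.3, 78.4, 25.8]] slope [5.0000e-03 3.0000e-03 1.9759e+01] [array([-0.3, -5.4]), array([151.8, 180.5]), np.float64(0.1)]
scene sieve 355 [[-65.0, -81.0, 33.2], [-7.7, -51.7, 38.8], [60.7, 80.0, 47.0]] slope [6.0000e-03 5.0000e-03 3.8938e+01] [array([-2.4, -2. ]), array([127.8, 167.5]), np.float64(0.2)]
scene rack 232 [[-74.5, -94.1, 14.1], [19.7, -87.5, 19.5], [75.1, 88.8, 24.9]] slope [1.0000e-03 1.0000e-03 1.9439e+01] [array([-0.5, -0.8]), array([152.9, 188.5]), np.float64(0.5)]
wrist sieve 5375 [[-64.5, -78.6, 33.2], [-31.9, -5.0, 39.1], [58.3, 77.1, 41.0]] slope [-8.0000e-03  0.0000e+00  3.8241e+01] [array([-3.4, -0.7]), array([125.6, 157. ]), np.float64(0.1)]
wrist rack 7125 [[-77.6, -91.6, 14.2], [-70.5, 9.0, 19.7], [61.1, 91.5, 26.0]] slope [ 2.000e-02 -1.000e-03  2.029e+01] [array([-4.5, -0.4]), array([185.3, 147.5]), np.float64(90.0)]
```

View pics/c7.png

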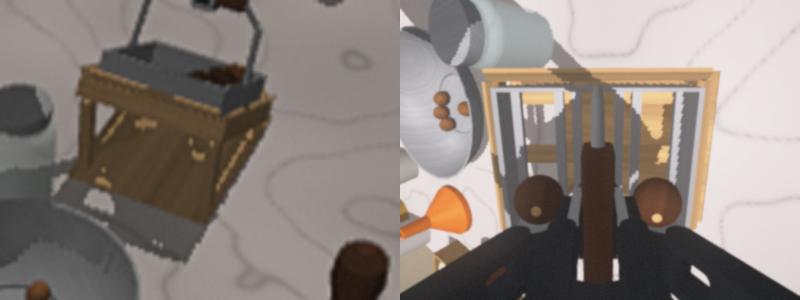

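The rim stands 19 mm above the lips all round, parallel and centred, so it is home. Release and retract along the tool axis.

```bash
python3 -m inch '[[0,0,0,0,0,-0.04,1],[0,0,0,0,0,0,0.7],[0,0,0,0,0,0,0.5],[0,0,0,0,0,0,0],[0,0,0,0,0,0,0],[0,0,0,0,0,0,0],[0,0,0,0,0,0,0],[0,0,0,0,0,0,0]]'
python3 -m inch '[[0,0,0,0,0,-0.2,0],[0,0,0,0,0,-0.4,0],[0,0,0,0,0,-0.8,0],[0,0,0,0,0,-0.8,0],[0,0,0,0,0,-0.8,0],[0,0,0,0,0,-0.8,0],[0,0,0,0,0,-0.4,0],[0,0,0,0,0,0,0]]'
python3 chk.py 8
```

```text
clock: 13.63
eef_pos: [457.8, 355.3, 161.6]
tcp_rot: [-2.618, -0.0, -2.837]
contact_force: [0.2, -0.8, 0.2]
opening: 0.999
grasp_force: 0.0
clock: 14.3
eef_pos: [442.3, 407.4, 255.1]
tcp_rot: [-2.621, 0.004, -2.835]
contact_force: [-0.2, 0.5, -0.1]
opening: 1.001
grasp_force: 0.0
top sieve 297 [[-62.0, -81.3, 33.1], [3.4, -70.7, 38.5], [63.0, 76.3, 45.7]] slope [-1.0000e-02 -3.0000e-03  3.8073e+01] [array([ 0.7, -2. ]), array([160.1, 126.4]), np.float64(89.4)]
top rack 352 [[-76.0, -94.2, 14.1], [-9.5, -49.9, 20.0], [75.3, 82.6, 26.1]] slope [5.0000e-03 1.0000e-03 1.9796e+01] [array([-0.1, -5.3]), array([182.2, 151.8]), np.float64(89.9)]
scene sieve 350 [[-64.6, -81.2, 33.2], [-7.7, -46.6, 38.9], [61.1, 78.9, 47.5]] slope [5.0000e-03 3.0000e-03 3.9013e+01] [array([-1.8, -1.6]), array([163.3, 127.9]), np.float64(89.7)]
scene rack 232 [[-74.1, -94.3, 14.1], [21.5, -87.8, 19.3], [74.7, 88.4, 24.9]] slope [-2.0000e-03  3.0000e-03  1.9522e+01] [array([-1.4, -2.6]), array([152.5, 187.3]), np.float64(0.4)]
wrist sieve 3147 [[-64.1, -78.4, 33.1], [3.4, -13.1, 39.1], [61.2, 77.1, 43.0]] slope [-1.0000e-03 -1.0000e-03  3.8396e+01] [array([-2.1, -0.7]), array([127.7, 156.3]), np.float64(0.1)]
wrist rack 4203 [[-77.5, -91.3, 14.3], [-48.1, 10.5, 19.5], [73.8, 91.3, 24.1]] slope [8.0000e-03 1.0000e-03 1.9304e+01] [array([-1.4, -0.6]), array([152.3, 184.7]), np.float64(0.1)]
```

View pics/c8.png

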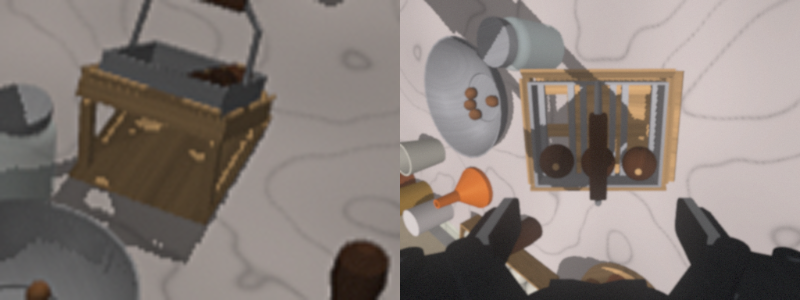

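The sieve is seated in the pocket with all three limes, four nutmegs are in the bowl, and the gripper is clear. Handing in.

```bash
python3 -m inch '[[0,0,0,0,0,0,0],[0,0,0,0,0,0,0],[0,0,0,0,0,0,0],[0,0,0,0,0,0,0]]' && python3 -c "
from rig import r
print(r.sign_off())"
```

```text
clock: 14.78
eef_pos: [441.9, 405.0, 252.1]
tcp_rot: [-2.617, -0.001, -2.837]
contact_force: [0.6, -0.2, 0.5]
opening: 1.0
grasp_force: 0.0
the job is handed in; nothing more can be done
None
```

I handed the job in at about 15 s; no verdict came back, but the last images showed all four nutmegs in the bowl, the sieve released and flat in the pocket with its three limes, and the gripper clear.

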